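Turn a waffle in a fold-flat griddle and switch on the heat

ROBOT

A 7-joint arm with a two-finger parallel gripper is mounted at the origin on the work surface. World frame = base frame: x ahead of the robot, y to its left, z up, the work surface at z = 0. Lengths are in m, angles in rad, forces in N, time in s.
With the tool pointing down it reaches from about 0.4 to 0.875 m from the base axis. Payload 19.3 kg.
Tool frame: the origin (TCP) lies midway between the tips of the shut fingers; the grasp point (between the pads) lies 19 mm behind it (bot.pinch_z is the distance from the TCP to the grasp point, in m); z points along the fingers, y is the direction in which the jaws open and shut (so a half turn about z gives the same grasp; the last joint's range is limited). The gripper opens to 85 mm and grips with 20 to 120 N. Pads are 22 mm wide; open, the fingers measure 114 mm over their backs; the gripper's body (76 mm by 85 mm) begins 54 mm behind the grasp point. The pads swing forward as they close: fully open they stand 13 mm farther back than shut.
Start: joints at [-1.371, 0.521, -0.036, 1.599, 0.021, 1.021, -0.113], TCP at [0.167, 0.602, 0.231] pointing down, gripper open.
Joint ranges: [-2.91, 2.91], [-0.3, 2.13], [-1.5, 1.42], [0.17, 2.43], [-1.26, 4.41], [0.16, 1.93], [-2.52, 2.52]. Speed limits (rad/s): [1.89, 1.89, 2.39, 2.39, 3.01, 3.01, 3.01].

INTERFACE

Orientations are given as [roll, pitch, yaw] about the fixed x, y, z axes, in that order (R = Rz(yaw) Ry(pitch) Rx(roll)).
In Python, from workcell import bot gives the robot as it stands. The module is installed in compiled form; this text tells all that it offers.
- The arm moves only by the tool move_arm, never from a script. Its argument "moves" is text: rows parted by semicolons, each of 4 numbers parted by spaces: the shift along the tool's x, y, z in mm, then the turn about the tool's z in rad. In form: dx dy dz yaw; .... A call has exactly 10 rows; each row is the pose to reach, as a shift and turn from the pose commanded when the call began, along the tool's axes at that moment; what a row does not reach only later rows make up. A row lasts 1/12 s, in which the tool goes at most 41.7 mm and 7.16 degrees, less where a joint would pass 70% of its speed; a pose out of reach is approached as far as the arm can. A call with a gripper value outside its range is refused whole. "grip" is the opening, from 0 (shut) to 1 (fully open), set as the call begins (left out, the last holds). The fingers move at their own pace and stop on an object; "grip_force" is the grip in N (left out, the last holds). Time passes only in rows, so rows that repeat a pose let the fingers close, or fill a call up. It gives the time, the measured TCP pose, the force and the opening at its end, in the units of the state.
- bot.observe(): the state, without advancing time (a new reading comes with each control period).
- bot.grab_frame(name): name is "side" or "top" or "wrist"; returns a dict with "frame" (420x560x3 uint8, red, green, blue), "z_map" (420x560 float32, m along the optical axis (not along the pixel's ray), 0 where there is no reading), "K" (3x3 intrinsics, pixels), "dist" ([k1, k2, p1, p2, k3] as OpenCV has them; the pictures are not rectified), "eye" and "attitude" of the camera in the world. Camera axes: x right, y up, looking along -z (the intrinsics and any distortion apply to the point x, -y, -z); pixel columns grow to the right and rows downward; lengths in m; the calibration is good to about 2 mm. A picture is of the moment at which its call begins.
- bot.job_done(): hands the job in, once; it reports no verdict.
Trained networks look in a picture, given as the dict that the camera call returned (one of the last four; its "shot" number tells which), for a name from the list of things; names that differ only in an ending like _2 or _b are one class to them, and where a whole thing is asked for, a point or a joint stands for the part that bears it (a point fixed in the world has none). Each returns a list of dicts, best first, with "conf" (0 to 1); they miss things now and then, are a little off and sometimes report something else, mostly with a low value. They report only what shows in the picture. A call takes as long as a camera call. They do not tell look-alikes from the thing itself.
- bot.search_frame(picture, label): "at" ([column, row] in pixels, amid what is visible of it).
- bot.pinpoint(picture, label): "at" ([column, row] in pixels: a listed point, or the origin of a listed thing).
The state is a dict: "clock": time; "qpos": joint angles; "qd": joint speeds; "joint_efforts": joint torques, N m; "position": TCP position; "tool_rot": TCP orientation; "force": force on the tool from outside, world axes, zero at the start; "moment": the same for the moment, N m; "grip_width": finger opening in m.
Only numpy, scipy, OpenCV 4.12 (cv2) and the standard library are available. Lean on these libraries where they do the work, as an engineer would, in place of code of your own. Each camera call takes 0.05 s, during which the arm holds its last target. There are 200 camera calls.

TASK

The waffle on the chopping block is browned underneath and still pale on its patterned top: get it lying flat in the griddle's open lid pan on the left, swing the lid right over so that the waffle drops pale side down into the base pan, and lower the lid gently until it rests fully closed, without letting it slam. Then set the heat dial to 3, three clicks clockwise from 0. Leave the cans, the tumbler and the bowl as they stand.

Things in the scene. Friction and masses are not known exactly. Their poses are not given: they have to be found in the camera images.
- waffle_mid (a point): Stiff frozen square waffle, 90 x 90 x 16 mm, 40 to 85 g, too wide to be gripped flat, so slide it; this point is its centre, 8 mm above its underside. At the start it lies on the chopping block, patterned pale side up; z is normal to its faces and points out of the pale side, x and y run along its edges.
- block_top (a point): Chopping block of pale wood, 150 mm (x) x 260 mm (y) x 50 mm high, does not move; this point is the centre of its top face. Its near (-x) edge stands 5 to 20 mm from the far side of the open griddle, and its top is 4 mm higher than the griddle's rims, so that the waffle can be slid off it in the griddle's -x direction into the lid pan. The block is turned by 2 degrees or less to the griddle.
- hinge (a point): Middle of the hinge of the fold-flat griddle, 48 mm above the counter, with the axes of the griddle: x is the hinge axis (away from the robot), +y points to the open lid pan (left), -y to the base pan (right). The griddle stands firm and does not move. Each pan is a housing 130 x 130 mm, from 5 to 135 mm to its side of the hinge, with rims at 46 mm above the counter.
- lid_pan (a point): Centre of the floor of the lid pan, a square recess 12 mm deep, 100 x 100 mm on its floor and widening to 116 mm at its rims, with sloping walls (only the wall by the hinge stands upright, 50 mm from this point); it turns with the lid. While the lid is open this floor is 34 mm above the counter, 70 mm from the hinge in +y, its z up.
- base_pan (a point): Centre of the floor of the fixed base pan, a like recess, 12 mm deep, 100 x 100 mm on its floor, all walls sloping out to 116 mm at the rims, 34 mm above the counter, 70 mm from the hinge in -y.
- handle (a point): Middle of the lid's handle, a round black bar 14 mm thick and 72 mm long, parallel to the hinge, on two flat steel arms at its ends, with a free gap of 44 mm between bar and housing. It is 186 mm from the hinge axis; 40 mm above the counter when the lid is open, 56 mm when closed. The bar turns between light fingers when they follow its arc with the hand kept upright.
- lid (a joint): Lid angle: 0 is open flat on the left, 1.57 upright, 3.14 closed on the base pan. It weighs 0.55 kg, turns almost freely (about 0.5 N m to lift when flat) and falls to either side when let go. The waffle topples out of it into the base pan soon after the upright position.
- dial_grip (a point): Heat dial on the control panel right of the base pan: a black round skirt of 48 mm diameter with a grip bar 44 mm long, 14 mm wide, upright axis; the panel is 26 mm, the skirt's top 32 mm and the bar's top 58 mm above the counter. This point is on the axis 52 mm above the counter; its x runs along the grip bar towards the white pointer end and turns with the dial. The panel's scale has a stroke for each position 0 to 5, growing longer.
- dial (a joint): Dial angle, clockwise from above positive: 0 is off, each click is 0.419 rad (24 degrees), end stop at position 5. It snaps to the nearest click; about 0.08 N m carries it over a click. It always starts at 0.
- can_a: Empty blue aluminium drink can standing upright, 66 mm diameter, 116 mm high; origin at the centre of its underside. Bystander.
- can_b: Second such can. Bystander.
- tumbler: Clear plastic tumbler standing upright, 74 mm across the rim, 110 mm high; origin at the centre of its underside. Bystander.
- bowl: White ceramic bowl, 116 mm across, 50 mm high; origin at the centre of its underside. Bystander.
There are look-alikes about, which are no part of the job. What is meant by the part that bears waffle_mid is not blue, green or turquoise, and is the larger of those in its own colour.

How it is judged:
On the way, in this order (a step that is already met when the one before it is completed fails the run):
1. the waffle lies flat in the open lid pan, pale side up (value of joint lid below 0.1 rad and horizontal distance between waffle_mid and lid_pan below 0.015 m and z of waffle_mid in the frame of lid_pan below 0.0105 m and angle between waffle_mid's own z axis and vertical below 0.1 rad), for 0.2 s.
2. the lid is closed and the waffle lies pale side down in the base pan (value of joint lid above 3.06 rad and horizontal distance between waffle_mid and base_pan below 0.015 m and z of waffle_mid in the frame of base_pan below 0.0105 m and angle between waffle_mid's own z axis and vertical above 3.04 rad), for 0.2 s.
3. the dial stands at 3 (value of joint dial between 1.137 and 1.377 rad), for 0.2 s.
At the end, for the whole second after the job is handed in: The lid is fully closed (within 0.08 rad), the waffle lies at rest and flat, pale side down, on the floor of the base pan (centre within 15 mm of the pan's), and the dial stands at 3 (within 0.12 rad) (all of step 2 and all of step 3 and linear speed of waffle below 0.02 m/s); the robot touches nothing.
It fails at once if the lid is let slam: it turns faster than 2.5 rad/s in the last 30 degrees of closing (value of joint lid above 2.62 rad and velocity of joint lid above 2.5 rad/s).
It fails at once if a can, the tumbler or the bowl is pushed more than 25 mm or tipped (distance of any of can_a, can_b, tumbler, bowl from where it was at the start of the episode above 0.025 m or angle between any of can_a, can_b, tumbler, bowl's own z axis and vertical above 0.5 rad).
It also fails if it takes over 72 s, if anything falls off the work surface, if the arm or the gripper's body presses on something with over 40 N, if the wrist force passes 120 N, or if a joint passes its speed limit or range.

## Working session

There is one attempt and no reset: what is moved stays moved. The work goes in short steps, Python scripts to look and compute and a tool call to move; the robot and the scene stay as the last step left them, time stands still between calls to the robot, and variables do not carry over. Pictures are saved under pics/ and viewed, about 8 in all and at most 12, crops included, and the job is handed in when it is done.

Besides the shell and the picture viewer there is one more tool, called after "Request:" in YAML: its name, and indented under it one key for each argument. move_arm: Moves the arm, as the interface text tells. Its arguments: {"type":"object","properties":{"moves":{"type":"string"},"grip":{"type":"number"},"grip_force":{"type":"number"}},"required":["moves"]}

```bash
mkdir -p pics; cat > h.py <<'E'
import numpy as np, cv2
from workcell import bot
from scipy.spatial.transform import Rotation as R
def att(p):
    a=np.array(p["attitude"],float)
    return a if a.shape==(3,3) else (R.from_euler('xyz',a).as_matrix() if a.size==3 else R.from_quat(a).as_matrix())
def ray(p,uv):
    q=cv2.undistortPoints(np.array([[uv]],float),np.array(p["K"]),np.array(p["dist"]))[0,0]
    return np.array([q[0],-q[1],-1.])
def at_z(p,uv,z):
    d=att(p)@ray(p,uv); e=np.array(p["eye"]); return e+d*(z-e[2])/d[2]
def at_d(p,uv):
    u,v=map(int,np.round(uv)); w=p["z_map"][max(0,v-1):v+2,max(0,u-1):u+2]; w=w[w>0]
    return np.array(p["eye"])+att(p)@ray(p,uv)*(np.median(w) if w.size else 0)
def proj(p,X):
    c=att(p).T@(np.array(X,float)-np.array(p["eye"])); 
    return cv2.projectPoints(np.array([[c[0],-c[1],-c[2]]]),np.zeros(3),np.zeros(3),np.array(p["K"]),np.array(p["dist"]))[0].ravel()
def save(p,n): cv2.imwrite(f"pics/{n}.png",cv2.cvtColor(p["frame"],cv2.COLOR_RGB2BGR))
E
python3 - <<'E'
from h import *
np.set_printoptions(precision=3,suppress=True)
print(bot.observe())
Z=dict(waffle_mid=.062,block_top=.05,hinge=.048,lid_pan=.034,base_pan=.034,handle=.04,dial_grip=.052,can_a=0,tumbler=0,bowl=0)
for c in("top","side"):
    p=bot.grab_frame(c); save(p,c); print(c,p["eye"],p["attitude"],p["K"][0])
    for n in Z:
        for r in bot.pinpoint(p,n)[:4]: print(n,round(r["conf"],2),np.round(r["at"]),at_z(p,r["at"],Z[n])[:2],at_d(p,r["at"]))
E
```

```text
{'clock': 0.0, 'qpos': array([-1.371,  0.522, -0.036,  1.6  ,  0.021,  1.021, -0.113]), 'qd': array([-0.001,  0.001, -0.001,  0.001,  0.001,  0.002, -0.001]), 'joint_efforts': array([  0.   , -92.712,   1.98 , -36.991,   0.018,   0.008,   0.   ]), 'position': array([0.167, 0.602, 0.231]), 'tool_rot': array([-3.14 ,  0.   ,  2.872]), 'force': array([-0.297, -0.727, -0.01 ]), 'moment': array([ 0.037,  0.041, -0.018]), 'grip_width': 0.08529376581342374}
top [0.525 0.044 0.863] [ 0.079 -0.016 -1.559] [383.485   0.    282.009]
waffle_mid 0.89 [194. 332.] [0.334 0.21 ] [0.323 0.22  0.014]
waffle_mid 0.87 [213. 113.] [0.797 0.183] [0.814 0.191 0.01 ]
waffle_mid 0.82 [260. 192.] [0.626 0.079] [0.626 0.078 0.064]
waffle_mid 0.8 [180. 165.] [0.681 0.25 ] [0.69  0.262 0.016]
block_top 0.79 [285. 189.] [0.635 0.026] [0.635 0.026 0.05 ]
hinge 0.8 [298. 266.] [ 0.471 -0.004] [ 0.467 -0.006 -0.001]
lid_pan 0.77 [266. 260.] [0.484 0.064] [0.484 0.064 0.034]
handle 0.84 [212. 254.] [0.495 0.18 ] [0.495 0.179 0.046]
handle 0.43 [157. 241.] [0.52 0.3 ] [0.52  0.279 0.108]
dial_grip 0.79 [415. 261.] [ 0
[... 579 characters left out ...]
 0.089] [0.625 0.087 0.063]
block_top 0.88 [288. 213.] [0.631 0.035] [0.631 0.034 0.05 ]
lid_pan 0.97 [227. 233.] [0.485 0.057] [0.485 0.058 0.033]
lid_pan 0.62 [237. 245.] [0.485 0.008] [ 0.48  -0.002  0.043]
base_pan 0.88 [249. 272.] [ 0.468 -0.076] [ 0.468 -0.077  0.035]
handle 0.75 [207. 204.] [0.489 0.177] [0.488 0.173 0.043]
dial_grip 0.88 [309. 325.] [ 0.486 -0.255] [ 0.484 -0.257  0.056]
can_a 0.94 [337. 397.] [ 0.472 -0.354] [ 0.447 -0.376  0.055]
can_a 0.7 [198. 189.] [0.516 0.31 ] [0.505 0.279 0.02 ]
tumbler 0.87 [400. 341.] [ 0.63  -0.331] [ 0.605 -0.346  0.035]
tumbler 0.28 [276. 199.] [0.679 0.16 ] [0.627 0.078 0.065]
bowl 0.78 [344. 298.] [ 0.61  -0.205] [ 0.577 -0.236  0.048]
```

View pics/top.png

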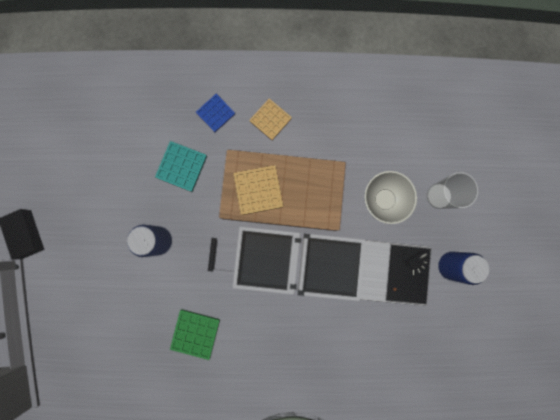

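View pics/side.png

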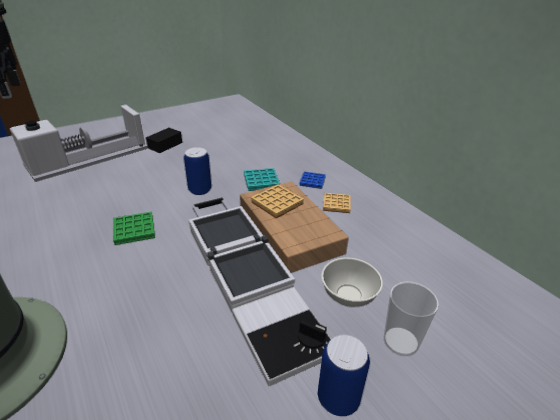

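The top view shows the waffle on the block at about (258,190), with the smaller yellow look-alike at (271,119). The griddle's lid pan is at (266,260), base pan at (332,267), handle at (212,254) and dial at (415,261). Next I'll measure orientations from the depth.

```bash
cat >> h.py <<'E'
def cloud(p):
    H,W=p["z_map"].shape; u,v=np.meshgrid(np.arange(W),np.arange(H))
    q=cv2.undistortPoints(np.stack([u,v],-1).reshape(-1,1,2).astype(float),np.array(p["K"]),np.array(p["dist"]))[:,0]
    z=p["z_map"].reshape(-1); r=np.c_[q[:,0],-q[:,1],-np.ones(len(q))]*z[:,None]
    X=np.array(p["eye"])+r@att(p).T; X[z==0]=9
    return X.reshape(H,W,3)
def box(X,lo,hi): return X[((X>lo)&(X<hi)).all(-1)]
def rect(P):
    r=cv2.minAreaRect((P[:,:2]*1000).astype(np.float32)); a=(r[2]+45)%90-45
    return np.round(r[0],1),np.round(r[1],1),round(np.radians(a),3),len(P)
E
python3 - <<'E'
from h import *
for c in("top","side"):
    p=bot.grab_frame(c); X=cloud(p); print(c)
    print("waffle",rect(box(X,[.56,.0,.058],[.70,.15,.09])))
    B=box(X,[.5,-.14,.046],[.74,.2,.0555]); print("block+",rect(box(X,[.56,-.14,.044],[.74,.2,.075])), np.median(box(X,[.6,-.08,.03],[.66,0,.07])[:,2]))
    L=box(X,[.40,-.005,.02],[.549,.150,.056]); print("lid",rect(L))
    L=box(X,[.40,-.16,.034],[.55,-.0,.056]); print("base",rect(L))
    D=box(X,[.44,-.30,.044],[.53,-.21,.07]); print("dialbar",rect(D),np.round(D.mean(0),3))
    f=p["frame"].astype(int); m=(np.abs(X-[.485,-.254,.056])<[.03,.03,.007]).all(-1)&(f.min(-1)>120)
    print("pointer",m.sum(),X[m].mean(0) if m.any() else 0)
    print("handle",rect(box(X,[.44,.165,.03],[.54,.2,.06])))
p=bot.grab_frame("top");c=p["frame"][225:315,220:440];cv2.imwrite("pics/c1.png",cv2.resize(cv2.cvtColor(c,4),None,fx=3.5,fy=3.5,interpolation=2))
E
```

```text
top
waffle (array([631.2,  82.2]), array([90.5, 90.1]), np.float64(0.203), 1834)
block+ (array([634.9,  30.9]), array([258.7, 150.5]), np.float64(-0.088), 8143) 0.049314064111513845
lid (array([481. ,  72.9]), array([136.1, 153.5]), np.float64(0.007), 3811)
base (array([478.5, -68.6]), array([145.5, 143.8]), np.float64(-0.088), 2657)
dialbar (array([ 490.5, -257.3]), array([14.6, 45.4]), np.float64(0.51), 171) [ 0.491 -0.256  0.056]
pointer 0 0
handle (array([492.6, 176.3]), array([22.3, 80.8]), np.float64(-0.002), 278)
side
waffle (array([632.1,  81.6]), array([92.6, 92.5]), np.float64(0.19), 903)
block+ (array([634.5,  29.1]), array([261.5, 150.8]), np.float64(-0.094), 4259) 0.049328378266638495
lid (array([480.4,  72.3]), array([154.8, 136.3]), np.float64(-0.003), 2360)
base (array([478.5, -69.9]), array([148.2, 145.3]), np.float64(-0.083), 2823)
dialbar (array([ 489.6, -259.5]), array([16.5, 44.7]), np.float64(0.517), 314) [ 0.488 -0.262  0.054]
pointer 16 [ 0.49680828 -0.26957127  0.05686477]
handle (array([494. , 172.1]), array([19.7, 81.7]), np.float64(-0.09), 181)
```

View pics/c1.png

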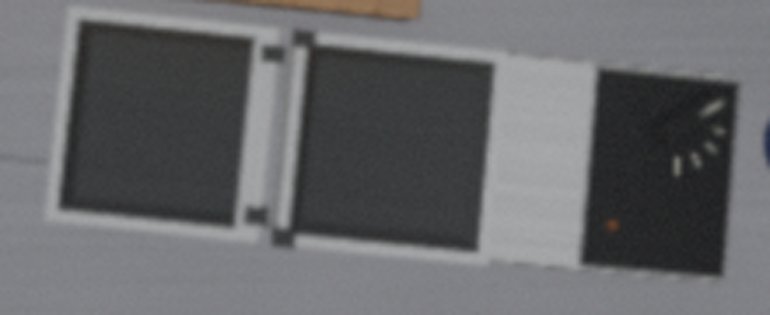

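Request:
move_arm:
  moves: "-30 -16 0 0.1;-65 -34 0 0.22;-105 -55 0 0.34;-145 -76 0 0.46;-185 -97 0 0.58;-225 -118 0 0.7;-265 -138 0 0.82;-305 -159 0 0.94;-345 -180 0 1.06;-380 -198 0 1.15"
  grip: 0.5
  grip_force: 20

```text
clock: 2.08
position: [0.4653, 0.3235, 0.2316]
tool_rot: [3.141, -0.0, 1.715]
force: [-0.1, 0.9, 0.2]
grip_width: 0.0426
```

```bash
cat > g.py <<'E'
import sys
from h import *
o=bot.observe(); Rt=R.from_euler('xyz',o["tool_rot"])
# args: x y z yaw (world m)
t=np.array([float(a) for a in sys.argv[1:5]])
d=Rt.inv().apply(t[:3]-o["position"])*1000
dy=-(t[3]-o["tool_rot"][2]); dy=(dy+np.pi)%(2*np.pi)-np.pi
print("t",round(o["clock"],2),"pos",np.round(o["position"],4),"rot",np.round(o["tool_rot"],3),"q7",np.round(o["qpos"],2),"F",np.round(o["force"],1),"w",round(o["grip_width"],4))
print("MOVE",np.round(d,1),round(dy,3))
E
python3 g.py 0.639 0.163 0.12 1.48
```

```text
t 2.08 pos [0.4653 0.3235 0.2316] rot [ 3.141 -0.     1.715] q7 [-0.94  0.44  0.31  1.77 -0.16  0.95 -0.41] F [-0.1  0.9  0.2] w 0.0426
MOVE [-183.9  148.7  111.6] 0.235
```

Request:
move_arm:
  moves: "-25 20 0 0.04;-55 45 0 0.09;-85 69 0 0.14;-115 93 0 0.19;-145 117 20 0.23;-170 138 45 0.235;-184 149 75 0.235;-184 149 100 0.235;-184 149 120 0.235;-184 149 120 0.235"

```text
clock: 2.92
position: [0.6371, 0.1648, 0.1071]
tool_rot: [-3.136, 0.002, 1.486]
force: [-0.6, -0.2, -0.6]
grip_width: 0.0429
```

```bash
python3 g.py 0.639 0.163 0.052 1.48; python3 - <<'E'
from h import *
p=bot.grab_frame("wrist");save(p,"w1");print(p["eye"],p["attitude"])
E
```

```text
t 2.92 pos [0.6371 0.1648 0.1071] rot [-3.136e+00  2.000e-03  1.486e+00] q7 [-0.55  0.75  0.33  1.61 -0.3   0.84 -0.19] F [-0.6 -0.2 -0.6] w 0.0429
MOVE [-1.6  2.3 55.1] 0.006
[0.64270541 0.23025602 0.2509857 ] [-0.2679286   0.00554204 -0.0847328 ]
```

View pics/w1.png

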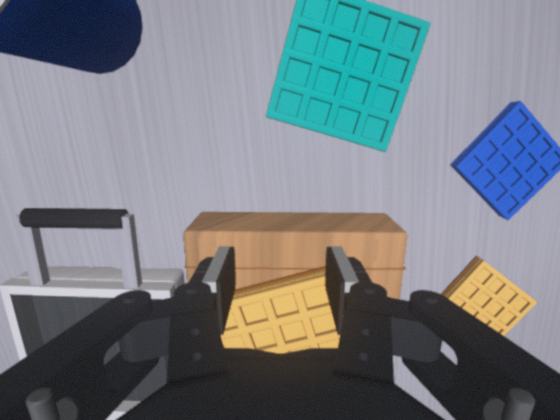

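Request:
move_arm:
  moves: "-1 2 20 0.006;-1 2 45 0.006;-1 2 54 0.006;-1 2 54 0.006;-8 2 54 0.006;-16 2 54 0.006;-24 2 54 0.006;-32 2 54 0.006;-40 2 54 0.006;-48 2 54 0.006"

```text
clock: 3.8
position: [0.6372, 0.1165, 0.0578]
tool_rot: [3.141, -0.0, 1.48]
force: [1.3, 0.7, 1.2]
grip_width: 0.0424
```

```bash
cat > wf.py <<'E'
from h import *
LP=np.array([.482,.062]); Y=-.09; G=np.array([[np.cos(Y),np.sin(Y)],[-np.sin(Y),np.cos(Y)]])
def waffle(zlo=.0565,lo=(.4,-.15),hi=(.72,.2)):
    for c in("top","side"):
        p=bot.grab_frame(c); X=cloud(p); f=p["frame"].astype(int)
        m=(f[...,0]-f[...,2]>60)&(X[...,2]>zlo)&(X[...,2]<.09)&(X[...,:2]>lo).all(-1)&(X[...,:2]<hi).all(-1)
        P=X[m]
        if len(P)>50:
            r=rect(P); print(c,r,"rel lid_pan",np.round(G@(r[0]/1000-LP)*1000,1),"z",np.round(np.percentile(P[:,2],[5,50,95]),4))
        else: print(c,len(P))
    return p
E
python3 g.py 0.639 0.163 0.052 1.48; python3 -c "from wf import *;waffle()"
```

```text
t 3.8 pos [0.6372 0.1165 0.0578] rot [ 3.141 -0.     1.48 ] q7 [-0.46  0.79  0.29  1.67 -0.32  0.73 -0.1 ] F [1.3 0.7 1.2] w 0.0424
MOVE [46.5 -2.4  5.8] 0.0
top (array([618.6,  45.3]), array([62.8, 90.2]), np.float64(-0.02), 1227) rel lid_pan [137.5  -4.4] z [0.0596 0.0638 0.0674]
side (array([618.6,  57.8]), array([93. , 91.5]), np.float64(-0.027), 828) rel lid_pan [136.4   8.1] z [0.0605 0.0644 0.0665]
```

Request:
move_arm:
  moves: "0 0 3 0;-3 0 4 0;-6 0 4 0;-7 0 4 0;-7 0 4 0;-7 0 4 0;0 0 0 0;15 0 -10 0;40 0 -30 0;60 0 -60 0"

```text
clock: 4.73
position: [0.6412, 0.1791, 0.1164]
tool_rot: [-3.138, 0.001, 1.481]
force: [-0.5, 0.3, 0.9]
grip_width: 0.0427
```

```bash
python3 -c "from wf import *;waffle()"; python3 g.py 0.70 0.05 0.12 3.05
```

```text
top (array([616.8,  54.8]), array([89.9, 90.4]), np.float64(-0.073), 1833) rel lid_pan [134.9   4.9] z [0.0598 0.0638 0.0673]
side (array([616.6,  54.8]), array([92.9, 89.9]), np.float64(-0.059), 820) rel lid_pan [134.7   4.9] z [0.0605 0.0644 0.0666]
t 4.83 pos [0.6442 0.1829 0.1216] rot [ 3.136 -0.004  1.485] q7 [-0.57  0.74  0.33  1.58 -0.3   0.87 -0.21] F [ 1.3  0.6 -0.3] w 0.0427
MOVE [-127.6   66.9    1.4] -1.565
```

Request:
move_arm:
  moves: "-10 4 -20 -0.12;-30 12 -20 -0.24;-50 20 -20 -0.36;-70 28 -20 -0.48;-90 35 -20 -0.6;-110 41 -20 -0.72;-125 45 -20 -0.84;-130 48 -20 -0.96;-130 50 -20 -1.08;-130 54 -20 -1.2"

```text
clock: 5.67
position: [0.6844, 0.0425, 0.1373]
tool_rot: [-3.141, -0.0, 2.686]
force: [1.1, -0.7, -0.2]
grip_width: 0.0429
```

```bash
python3 g.py 0.69 0.0482 0.052 3.05
```

```text
t 5.67 pos [0.6844 0.0425 0.1373] rot [-3.141 -0.     2.686] q7 [-0.16  0.72  0.02  1.5  -0.02  0.92  0.98] F [ 1.1 -0.7 -0.2] w 0.0429
MOVE [-2.5  7.6 85.3] -0.364
```

Request:
move_arm:
  moves: "-3 8 0 -0.12;-3 8 0 -0.24;-3 8 0 -0.364;-3 8 30 -0.364;-3 8 60 -0.364;-3 8 85 -0.364;-3 8 85 -0.364;-3 8 85 -0.364;-3 8 85 -0.364;-3 8 85 -0.364"

```text
clock: 6.5
position: [0.6908, 0.049, 0.0526]
tool_rot: [3.142, 0.0, 3.045]
force: [0.1, -0.2, 0.4]
grip_width: 0.0424
```

```bash
python3 g.py 0.69 0.0482 0.052 3.05
```

```text
t 6.5 pos [0.6908 0.049  0.0526] rot [3.142 0.    3.045] q7 [-0.12  0.83 -0.07  1.52  0.07  0.79  1.26] F [ 0.1 -0.2  0.4] w 0.0424
MOVE [ 0.7 -0.8  0.6] -0.005
```

Request:
move_arm:
  moves: "10 0 0 0;20 0 0 0;30 0 0 0;40 0 0 0;50 0 0 0;60 0 0 0;70 0 0 0;80 0 0 0;88 0 0 0;94 0 0 0"

```text
clock: 7.33
position: [0.5968, 0.058, 0.0527]
tool_rot: [3.142, 0.001, 3.045]
force: [0.9, 0.0, 0.2]
grip_width: 0.0427
```

```bash
python3 g.py 0.69 0.0482 0.052 3.05;  python3 - <<'E'
from wf import *
p=waffle(.03);save(p,"s2")
E
```

```text
t 7.33 pos [0.5968 0.058  0.0527] rot [3.142e+00 1.000e-03 3.045e+00] q7 [-0.15  0.72 -0.07  1.79  0.08  0.64  1.21] F [0.9 0.  0.2] w 0.0427
MOVE [-93.7  -0.8   0.8] -0.005
top (array([622.5, -73.4]), array([140.,  57.]), np.float64(0.062), 316) rel lid_pan [ 152.1 -122.2] z [0.0469 0.0495 0.0518]
side (array([599.8,  31.7]), array([256.8, 215.2]), np.float64(-0.089), 4070) rel lid_pan [120.  -19.6] z [0.0478 0.0497 0.0653]
```

View pics/s2.png

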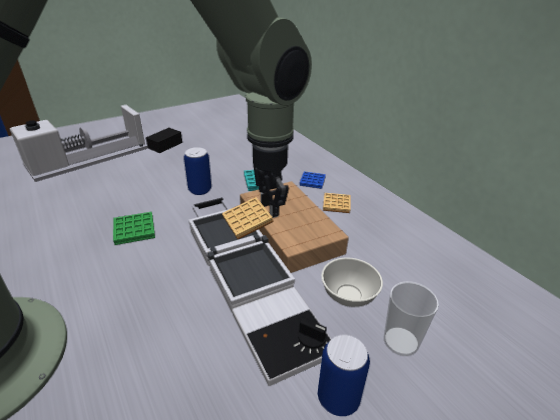

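```bash
python3 - <<'E'
from wf import *
p=waffle(.056,(.4,-.02),(.62,.2))
E
```

```text
top 0
side (array([546.7,  63.1]), array([93.1, 72.1]), np.float64(-0.058), 613) rel lid_pan [64.3  6.9] z [0.0566 0.063  0.0706]
```

Request:
move_arm:
  moves: "6 0 0 0;12 0 0 0;18 0 0 0;24 0 0 0;30 0 0 0;36 0 0 0;42 0 0 0;48 0 0 0;51 0 3 0;54 0 4 0"

```text
clock: 8.37
position: [0.543, 0.0632, 0.048]
tool_rot: [-3.142, -0.0, 3.045]
force: [-0.1, -1.0, 0.0]
grip_width: 0.0424
```

```bash
python3 g.py 0.69 0.0482 0.052 3.05;  python3 - <<'E'
from wf import *
p=waffle(.03,(.4,-.02),(.55,.2))
c=p["frame"][150:290,160:320];cv2.imwrite("pics/s3.png",cv2.resize(cv2.cvtColor(c,4),None,fx=4,fy=4,interpolation=2))
E
```

```text
t 8.37 pos [0.543  0.0632 0.048 ] rot [-3.142 -0.     3.045] q7 [-0.18  0.67 -0.07  1.93  0.08  0.55  1.18] F [-0.1 -1.   0. ] w 0.0424
MOVE [-147.8   -0.8   -4. ] -0.005
top 0
side (array([489.2,  70. ]), array([97.5, 90. ]), np.float64(-0.093), 974) rel lid_pan [6.5 8.6] z [0.0441 0.0483 0.0506]
```

View pics/s3.png

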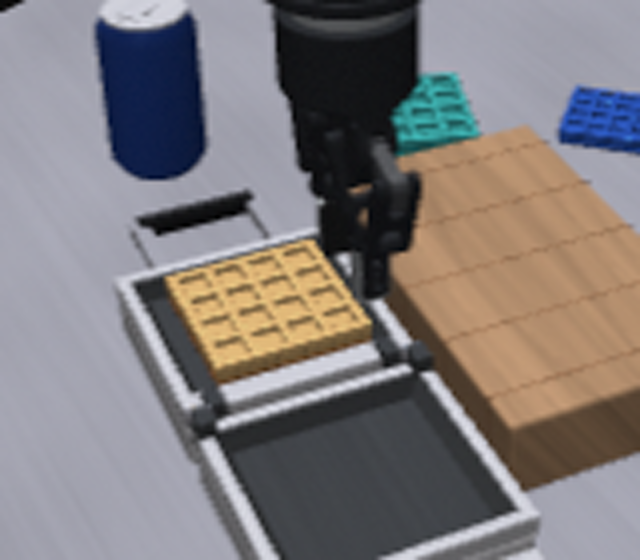

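Request:
move_arm:
  moves: "-5 0 -20 0;-10 0 -50 0;-30 0 -80 0;-70 0 -100 0;-110 0 -110 0;-140 0 -110 0;-150 0 -110 0;-150 0 -110 0;-150 0 -110 0;-150 0 -110 0"

```text
clock: 9.3
position: [0.6919, 0.0488, 0.158]
tool_rot: [-3.141, -0.001, 3.045]
force: [-1.0, 0.1, -0.0]
grip_width: 0.043
```

```bash
python3 - <<'E'
from wf import *
p=waffle(.03,(.4,-.02),(.54,.2))
p=bot.grab_frame("top")
for n in("lid_pan","waffle_mid"): print(n,[(round(r["conf"],2),np.round(at_z(p,r["at"],.042)[:2],4)) for r in bot.pinpoint(p,n)])
c=p["frame"][210:320,200:360];cv2.imwrite("pics/t4.png",cv2.resize(cv2.cvtColor(c,4),None,fx=5,fy=5,interpolation=2))
E
python3 g.py 0.69 0.0482 0.052 3.05
```

```text
top 0
side (array([489.2,  69.1]), array([95.9, 90. ]), np.float64(-0.107), 942) rel lid_pan [6.5 7.7] z [0.0443 0.0484 0.0508]
lid_pan [(0.41, array([ 0.4868, -0.2503]))]
waffle_mid [(0.94, array([0.6851, 0.2482])), (0.71, array([0.8017, 0.1868])), (0.63, array([0.3252, 0.2084]))]
t 9.55 pos [0.6924 0.0487 0.1586] rot [-3.142  0.     3.045] q7 [-0.12  0.71 -0.07  1.46  0.05  0.98  1.28] F [ 0.3  0.6 -0.1] w 0.0428
MOVE [  2.4  -0.8 106.6] -0.005
```

View pics/t4.png

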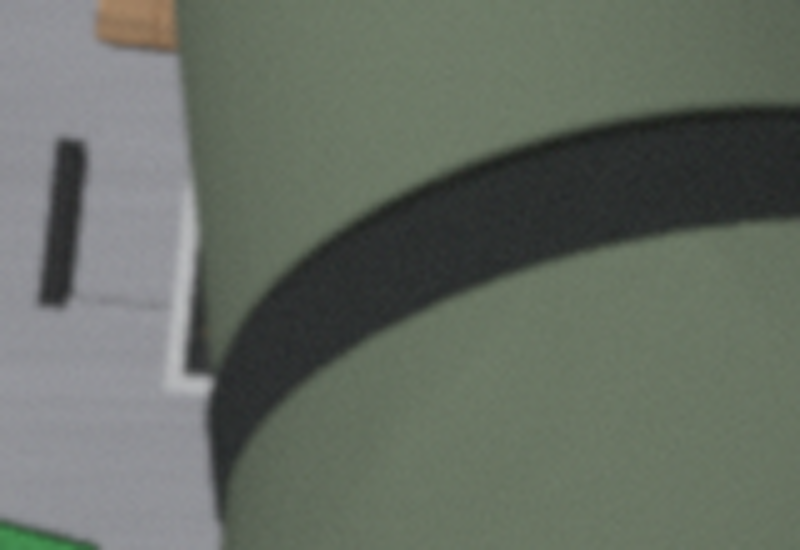

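```bash
python3 - <<'E'
from wf import *
p=bot.grab_frame("side"); X=cloud(p); f=p["frame"].astype(int)
m=(f[...,0]-f[...,2]>60)&(X[...,2]>.046)&(X[...,2]<.06)&(X[...,:2]>(.4,0)).all(-1)&(X[...,:2]<(.545,.2)).all(-1)
P=X[m]; Q=(P[:,:2]-LP)@G.T
for _ in range(4):
    A=np.c_[Q,np.ones(len(Q))]; s=np.linalg.lstsq(A,P[:,2],rcond=None)[0]; r=P[:,2]-A@s; k=r>-.0015; Q,P=Q[k],P[k]
print("top plane slopes gx,gy",s[:2],"z at 0",s[2],len(P)); 
P2=np.c_[Q,Q[:,0]]; print(np.round(Q.min(0)*1e3,1),np.round(Q.max(0)*1e3,1))
# pan refs: rim outline of lid + base in griddle frame: white pixels near z .046
w=(f.min(-1)>140)&(np.abs(X[...,2]-.045)<.004)&(X[...,:2]>(.38,-.16)).all(-1)&(X[...,:2]<(.57,.16)).all(-1)
W=(X[w][:,:2]-LP)@G.T*1000
print("rim x pct",np.round(np.percentile(W[:,0],[.5,2,98,99.5]),1),"y",np.round(np.percentile(W[:,1],[.5,2,98,99.5]),1),len(W))
p=bot.grab_frame("wrist");cc=cloud(p);save(p,"w5")
E
```

```text
top plane slopes gx,gy [0.00016862 0.00083954] z at 0 0.04946987790960922 545
[-38.5 -41.6] [51.2 50.7]
rim x pct [-63.5 -63.2  65.4  65.9] y [-204.7 -203.5   85.    94. ] 1182
```

```bash
python3 g.py 0.494 0.1775 0.10 3.05
```

```text
t 9.65 pos [0.6926 0.0487 0.1585] rot [3.142 0.    3.045] q7 [-0.12  0.71 -0.07  1.46  0.05  0.98  1.28] F [ 0.3 -0.3 -0.8] w 0.0431
MOVE [210.1 109.   58.5] -0.005
```

Request:
move_arm:
  moves: "20 11 0 0;45 24 0 0;75 39 0 0;105 54 0 0;135 70 0 0;165 86 0 0;190 99 10 0;204 106 30 -0.005;210 109 50 -0.005;210 109 58 -0.005"

```text
clock: 10.48
position: [0.4922, 0.1783, 0.0988]
tool_rot: [-3.141, -0.002, 3.052]
force: [-0.4, -0.4, -0.6]
grip_width: 0.0423
```

```bash
python3 - <<'E'
from h import *
p=bot.grab_frame("wrist"); X=cloud(p); save(p,"w6")
for r in bot.pinpoint(p,"handle")[:2]: print(r["conf"],r["at"],at_z(p,r["at"],.04),at_d(p,r["at"]))
D=X[(p["frame"].max(-1)<60)&(np.abs(X-[.494,.1775,.04])<[.05,.02,.012]).all(-1)]
if len(D)>20: print(rect(D),D.mean(0))
p=bot.grab_frame("side")
for r in bot.pinpoint(p,"handle")[:2]: print(r["conf"],r["at"],at_z(p,r["at"],.04),at_d(p,r["at"]))
E
python3 g.py 0.494 0.1775 0.021 3.05
```

```text
0.63 [278.6, 228.2] [0.49419406 0.17616077 0.04      ] [0.49123934 0.17646878 0.0487315 ]
(array([500.1, 172.7]), array([ 2.6, 51.4]), np.float64(-0.096), 72) [0.50985764 0.17121329 0.04700194]
0.63 [206.9, 204.0] [0.48892583 0.17651039 0.04      ] [0.48784001 0.17357878 0.04211858]
t 10.68 pos [0.4952 0.177  0.1009] rot [3.142e+00 1.000e-03 3.049e+00] q7 [-0.39  0.55 -0.08  1.97  0.08  0.63  0.95] F [ 0.5 -0.3  0.8] w 0.0425
MOVE [ 1.3  0.4 79.9] -0.001
```

View pics/w6.png

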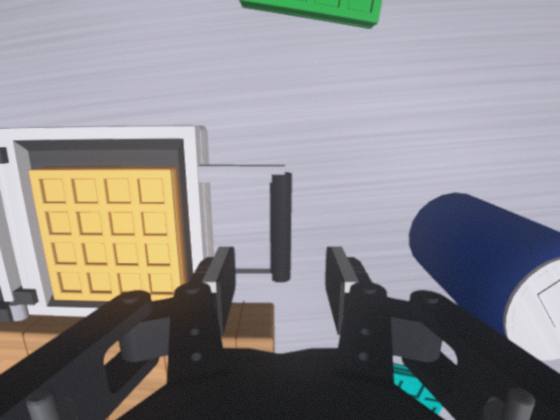

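Request:
move_arm:
  moves: "1 0 20 0;1 0 50 0;1 0 75 0;1 0 80 0;1 0 80 0;1 0 80 0;1 0 80 0;1 0 80 0;1 0 80 0;1 0 80 0"

```text
clock: 11.52
position: [0.4937, 0.1777, 0.021]
tool_rot: [3.141, 0.001, 3.05]
force: [-0.8, -0.2, 0.1]
grip_width: 0.043
```

Request:
move_arm:
  moves: "0 0 0 0;0 0 0 0;0 0 0 0;0 0 0 0;0 0 0 0;0 0 0 0;0 0 0 0;0 0 0 0;0 0 0 0;0 0 0 0"
  grip: 0
  grip_force: 20

```text
clock: 12.35
position: [0.4935, 0.1783, 0.0205]
tool_rot: [3.141, 0.001, 3.05]
force: [-0.9, 5.2, 4.8]
grip_width: 0.0125
```

```bash
python3 g.py 0.494 0.1775 0.021 3.05; python3 - <<'E'
import numpy as np
a0=-8/186; r=186
for th in np.linspace(0,np.pi,43):
    print(round(th,2),np.round([r*(np.cos(th+a0)-np.cos(a0)), -r*(np.sin(th+a0)-np.sin(a0))],0),end=' ')
E
```

```text
t 12.35 pos [0.4935 0.1783 0.0205] rot [3.141e+00 1.000e-03 3.050e+00] q7 [-0.41  0.69 -0.07  2.    0.1   0.45  0.93] F [-0.9  5.2  4.8] w 0.0125
MOVE [-0.6 -0.7 -0.5] 0.0
0.0 [ 0. -0.] 0.07 [  0. -14.] 0.15 [ -1. -28.] 0.22 [ -3. -42.] 0.3 [ -6. -55.] 0.37 [-10. -68.] 0.45 [-15. -81.] 0.52 [-21. -94.] 0.6 [ -28. -106.] 0.67 [ -36. -118.] 0.75 [ -44. -129.] 0.82 [ -54. -139.] 0.9 [ -64. -148.] 0.97 [ -75. -157.] 1.05 [ -86. -165.] 1.12 [ -98. -172.] 1.2 [-110. -178.] 1.27 [-123. -183.] 1.35 [-137. -187.] 1.42 [-150. -191.] 1.5 [-164. -193.] 1.57 [-178. -194.] 1.65 [-192. -194.] 1.72 [-206. -193.] 1.8 [-219. -191.] 1.87 [-233. -188.] 1.94 [-246. -184.] 2.02 [-259. -179.] 2.09 [-272. -173.] 2.17 [-284. -166.] 2.24 [-295. -158.] 2.32 [-306. -150.] 2.39 [-317. -140.] 2.47 [-326. -130.] 2.54 [-335. -119.] 2.62 [-343. -108.] 2.69 [-350.  -96.] 2.77 [-356.  -83.] 2.84 [-361.  -70.] 2.92 [-365.  -57.] 2.99 [-368.  -44.] 3.07 [-371.  -30.] 3.14 [-372.  -16.]
```

Request:
move_arm:
  moves: "0 0 -7 0;0 0 -14 0;0 -1 -28 0;0 -3 -42 0;0 -6 -55 0;0 -10 -68 0;0 -15 -81 0;0 -21 -94 0;0 -28 -106 0;0 -32 -112 0"

```text
clock: 13.18
position: [0.4908, 0.1483, 0.1342]
tool_rot: [3.137, 0.002, 3.052]
force: [-2.6, 19.9, 9.1]
grip_width: 0.0129
```

```bash
python3 g.py 0.494 0.1775 0.021 3.05; python3 - <<'E'
import numpy as np
a0=-8/186; r=186; t0=.635
for th in np.arange(t0,3.2,.075):
    print(round(th,2),np.round([r*(np.cos(th+a0)-np.cos(t0+a0)), -r*(np.sin(th+a0)-np.sin(t0+a0))],0),end=' ')
E
```

```text
t 13.18 pos [0.4908 0.1483 0.1342] rot [3.137e+00 2.000e-03 3.052e+00] q7 [-0.33  0.48 -0.1   1.98  0.07  0.68  1.01] F [-2.6 19.9  9.1] w 0.0129
MOVE [ -0.3  28.9 113.3] 0.002
0.64 [ 0. -0.] 0.71 [ -8. -11.] 0.78 [-17. -22.] 0.86 [-27. -32.] 0.93 [-38. -41.] 1.01 [-49. -49.] 1.08 [-61. -57.] 1.16 [-73. -63.] 1.23 [-86. -69.] 1.31 [-99. -74.] 1.38 [-112.  -77.] 1.46 [-126.  -80.] 1.53 [-140.  -82.] 1.61 [-154.  -82.] 1.68 [-168.  -82.] 1.76 [-181.  -80.] 1.83 [-195.  -78.] 1.91 [-209.  -74.] 1.98 [-222.  -70.] 2.06 [-235.  -64.] 2.13 [-247.  -58.] 2.21 [-259.  -50.] 2.28 [-270.  -42.] 2.36 [-281.  -33.] 2.43 [-290.  -23.] 2.51 [-300.  -12.] 2.58 [-308.   -1.] 2.66 [-315.   11.] 2.73 [-322.   23.] 2.81 [-327.   36.] 2.88 [-332.   49.] 2.96 [-336.   62.] 3.03 [-338.   76.] 3.11 [-340.   90.] 3.18 [-340.  104.]
```

Request:
move_arm:
  moves: "0 2 -1 0;0 -6 -12 0;0 -15 -23 0;0 -25 -33 0;0 -36 -43 0;0 -48 -51 0;0 -60 -59 0;0 -73 -65 0;0 -86 -71 0;0 -98 -75 0"

```text
clock: 14.02
position: [0.482, 0.049, 0.2091]
tool_rot: [3.139, 0.002, 3.051]
force: [-3.8, 7.5, 15.5]
grip_width: 0.0133
```

```bash
python3 g.py 0.494 0.1775 0.021 3.05; python3 - <<'E'
from wf import *
H=np.array([.4762,-.0077]); o=bot.observe(); y=G@(o["position"][:2]-H); print("tool rel hinge x,y",y*1000,"z",(o["position"][2]+.019-.048)*1000, "r",np.hypot(y[1],o["position"][2]-.029))
E
```

```text
t 14.02 pos [0.482  0.049  0.2091] rot [3.139e+00 2.000e-03 3.051e+00] q7 [-0.16  0.33 -0.08  1.98  0.03  0.83  1.22] F [-3.8  7.5 15.5] w 0.0133
MOVE [1.000e-01 1.286e+02 1.884e+02] 0.001
tool rel hinge x,y [ 0.66161965 56.96581916] z 180.10906627456336 r 0.1889030976635596
```

Request:
move_arm:
  moves: "0 -13 -4 0;0 -27 -7 0;0 -41 -9 0;0 -55 -9 0;0 -69 -9 0;0 -83 -7 0;0 -97 -5 0;0 -111 -1 0;0 -124 3 0;0 -137 9 0"

```text
clock: 14.85
position: [0.4687, -0.0891, 0.1983]
tool_rot: [-3.142, 0.0, 3.049]
force: [1.8, 1.4, -1.8]
grip_width: 0.0131
```

```bash
cat > a.py <<'E'
from wf import *
H=np.array([.4762,-.0077]); o=bot.observe(); y=G@(o["position"][:2]-H)*1000; z=(o["position"][2]-.029)*1000
t0=np.arctan2(z,y[1])+.043
print("F",np.round(o["force"],1),"w",o["grip_width"],"xy",y,"z",z,"r",np.hypot(y[1],z),"theta",t0)
r=186;a=-.043
for th in np.arange(t0+.05,3.15,.05): print(round(th,2),np.round([r*(np.cos(th+a)-np.cos(t0+a)), -r*(np.sin(th+a)-np.sin(t0+a))],0),end=' ')
E
python3 a.py; python3 -c "
from h import *
p=bot.grab_frame('side');c=p['frame'][120:330,140:380];cv2.imwrite('pics/s7.png',cv2.resize(cv2.cvtColor(c,4),None,fx=2.5,fy=2.5))"
```

```text
F [ 1.8  1.4 -1.8] w 0.01313750979056826 xy [ -0.18111527 -81.78783221] z 169.33254489164355 r 188.04988767959205 theta 2.0637526984023036
2.11 [-8.  4.] 2.16 [-16.   9.] 2.21 [-24.  14.] 2.26 [-32.  19.] 2.31 [-39.  25.] 2.36 [-46.  31.] 2.41 [-53.  38.] 2.46 [-59.  45.] 2.51 [-65.  52.] 2.56 [-70.  59.] 2.61 [-76.  67.] 2.66 [-80.  75.] 2.71 [-85.  83.] 2.76 [-89.  92.] 2.81 [-92. 100.] 2.86 [-96. 109.] 2.91 [-98. 118.] 2.96 [-101.  127.] 3.01 [-102.  136.] 3.06 [-104.  145.] 3.11 [-105.  154.]
```

View pics/s7.png

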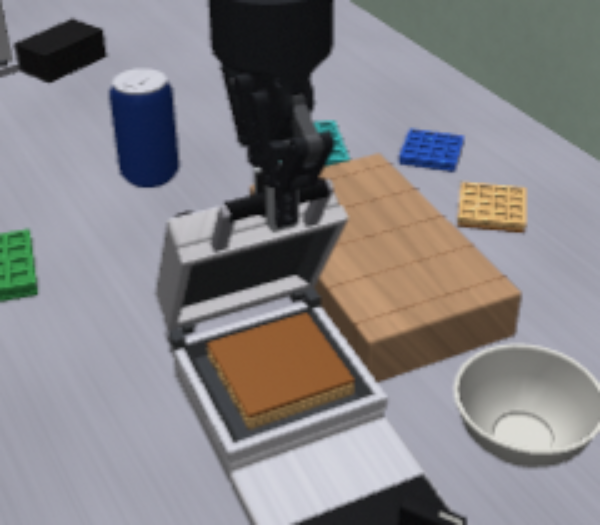

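The waffle has dropped brown side up into the base pan at about (280,365) in the crop. I'll check that it's flat before closing the lid.

```bash
python3 - <<'E'
from wf import *
BP=LP+np.array([.001,0])+G.T@[0,-.14]
p=bot.grab_frame("side"); X=cloud(p); f=p["frame"].astype(int)
m=(f[...,0]-f[...,2]>50)&(X[...,2]>.042)&(X[...,2]<.07)&(X[...,:2]>(.40,-.15)).all(-1)&(X[...,:2]<(.535,.0)).all(-1)
P=X[m]; Q=(P[:,:2]-BP)@G.T
for _ in range(4):
    A=np.c_[Q,np.ones(len(Q))]; s=np.linalg.lstsq(A,P[:,2],rcond=None)[0]; r=P[:,2]-A@s; k=r>-.0015; Q,P=Q[k],P[k]
print(s,len(P),np.round(Q.min(0)*1e3,1),np.round(Q.max(0)*1e3,1),rect(np.c_[Q,P[:,2]]))
E
```

```text
[-0.00066647  0.00016227  0.04954812] 1307 [-40.2 -41.7] [49.3 49.6] (array([4.5, 4.2]), array([89.9, 90.8]), np.float64(0.014), 1307)
```

Request:
move_arm:
  moves: "0 -8 4 0;0 -16 9 0;0 -24 14 0;0 -32 19 0;0 -39 25 0;0 -46 31 0;0 -53 38 0;0 -59 45 0;0 -65 52 0;0 -70 59 0"

```text
clock: 15.78
position: [0.4622, -0.1588, 0.1385]
tool_rot: [-3.141, -0.0, 3.05]
force: [0.3, -0.3, 0.9]
grip_width: 0.0131
```

```bash
python3 a.py
```

```text
F [ 0.3 -0.3  0.9] w 0.01307802073607498 xy [  -0.39210726 -151.71274521] z 109.48317388952498 r 187.09174868054296 theta 2.559485205037046
2.61 [-5.  8.] 2.66 [-10.  16.] 2.71 [-15.  24.] 2.76 [-19.  32.] 2.81 [-22.  41.] 2.86 [-25.  49.] 2.91 [-28.  58.] 2.96 [-30.  67.] 3.01 [-32.  76.] 3.06 [-34.  86.] 3.11 [-35.  95.]
```

Request:
move_arm:
  moves: "0 -5 8 0;0 -10 16 0;0 -15 24 0;0 -19 32 0;0 -22 41 0;0 -25 49 0;0 -28 58 0;0 -30 67 0;0 -32 76 0;0 -34 84 0"

```text
clock: 16.62
position: [0.4592, -0.1913, 0.0542]
tool_rot: [3.141, -0.0, 3.05]
force: [1.7, 12.6, -2.2]
grip_width: 0.0132
```

```bash
python3 a.py
```

```text
F [ 1.7 12.6 -2.2] w 0.013184619301272472 xy [  -0.43098063 -184.36849489] z 25.19099800080966 r 186.08150979821846 theta 3.048799558125235
3.1 [-1.  9.] 3.15 [-2. 19.]
```

Request:
move_arm:
  moves: "0 0 3 0;0 0 6 0;0 0 9 0;0 0 11 0;0 0 13 0;0 0 15 0;0 0 16 0;0 0 17 0;0 0 18 0;0 0 18 0"

```text
clock: 17.45
position: [0.4604, -0.1923, 0.0385]
tool_rot: [-3.141, 0.003, 3.05]
force: [-3.9, 4.0, 24.7]
grip_width: 0.0131
```

```bash
python3 a.py
```

```text
F [-3.9  4.  24.7] w 0.013145490688138318 xy [   0.86370496 -185.24233031] z 9.511027399462561 r 185.4863352892348 theta 3.133293995245176
```

Request:
move_arm:
  moves: "0 0 -1 0;0 0 -1 0;0 0 -1 0;0 0 -1 0;0 0 -1 0;0 0 -20 0;0 0 -50 0;0 0 -80 0;0 0 -80 0;0 0 -80 0"
  grip: 0.32

```text
clock: 18.28
position: [0.46, -0.1922, 0.1186]
tool_rot: [-3.141, 0.003, 3.05]
force: [-0.8, 0.3, -0.8]
grip_width: 0.0274
```

```bash
python3 g.py 0.49 -0.2585 0.12 2.08; python3 - <<'E'
from h import *
p=bot.grab_frame("side"); X=cloud(p)
for r in bot.pinpoint(p,"handle")[:2]: print("handle",r["conf"],at_d(p,r["at"]))
m=box(X,[.40,-.14,.06],[.54,0,.12]); print("lid top z",np.percentile(m[:,2],[5,50,95]),len(m))
for x,y in((.44,-.03),(.44,-.12),(.5,-.03),(.5,-.12)):
    k=m[np.hypot(m[:,0]-x,m[:,1]-y)<.015]; print(x,y,np.median(k[:,2]))
D=box(X,[.44,-.30,.044],[.54,-.21,.07]); print("dialbar",rect(D))
c=p["frame"][200:400,180:400];cv2.imwrite("pics/s8.png",cv2.resize(cv2.cvtColor(c,4),None,fx=2.7,fy=2.7))
p=bot.grab_frame("wrist")
for r in bot.pinpoint(p,"dial_grip")[:2]: print("dial",r["conf"],at_z(p,r["at"],.052))
D=box(cloud(p),[.44,-.30,.046],[.54,-.21,.07]); print("dialbar w",rect(D) if len(D)>9 else 0)
E
```

```text
t 18.28 pos [ 0.46   -0.1922  0.1186] rot [-3.141e+00  3.000e-03  3.050e+00] q7 [ 0.29  0.49 -0.01  2.03  0.01  0.62  1.74] F [-0.8  0.3 -0.8] w 0.0274
MOVE [-35.9 -63.2  -1.2] 0.97
handle 0.92 [ 0.452745   -0.19712314  0.05880664]
lid top z [0.06662248 0.0871848  0.09385228] 2647
0.44 -0.03 0.08796745058486388
0.44 -0.12 0.08751967497134272
0.5 -0.03 0.08736151046796353
0.5 -0.12 0.08760163984592595
dialbar (array([ 489.5, -259.7]), array([16. , 44.1]), np.float64(0.537), 311)
dial 0.64 [ 0.48786278 -0.26208661  0.052     ]
dialbar w (array([ 488.2, -259.9]), array([14.4, 44.3]), np.float64(0.519), 1333)
```

View pics/s8.png

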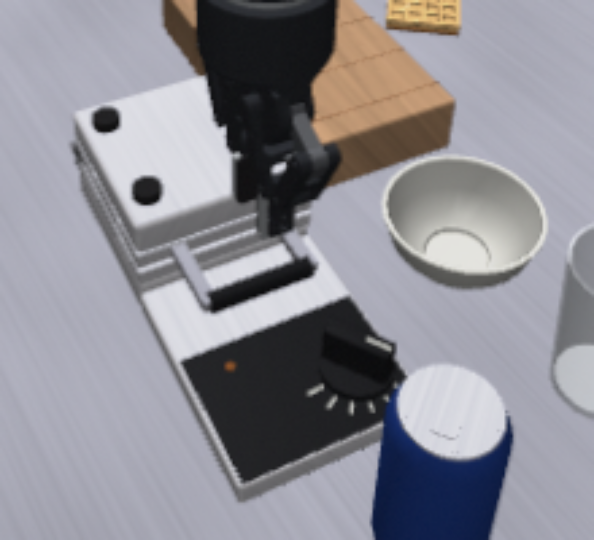

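Request:
move_arm:
  moves: "-6 -10 0 0.12;-14 -24 0 0.24;-22 -38 0 0.36;-29 -52 0 0.48;-35 -64 0 0.6;-35 -64 0 0.72;-35 -64 0 0.84;-35 -64 0 0.96;-35 -64 0 0.965;-35 -64 0 0.965"
  grip: 0.42

```text
clock: 19.32
position: [0.488, -0.2586, 0.1165]
tool_rot: [-3.14, -0.001, 2.088]
force: [0.8, 0.4, 0.5]
grip_width: 0.0358
```

```bash
python3 g.py 0.4885 -0.2595 0.037 2.09
```

```text
t 19.32 pos [ 0.488  -0.2586  0.1165] rot [-3.140e+00 -1.000e-03  2.088e+00] q7 [ 0.2   0.58  0.25  1.9  -0.21  0.69  1.09] F [0.8 0.4 0.5] w 0.0358
MOVE [-1.1  0.1 79.5] -0.002
```

Request:
move_arm:
  moves: "0 0 20 0;-1 0 45 0;-1 0 68 0;-1 0 80 0;-1 0 80 0;-1 0 80 0;-1 0 80 0;-1 0 80 0;-1 0 80 0;-1 0 80 0"

```text
clock: 20.15
position: [0.4891, -0.2598, 0.0381]
tool_rot: [3.141, 0.001, 2.085]
force: [0.8, -0.0, -0.9]
grip_width: 0.036
```

Request:
move_arm:
  moves: "0 0 0 0;0 0 0 0;0 0 0 0;0 0 0 0;0 0 0 0;0 0 0 0;0 0 0 0;0 0 0 0;0 0 0 0;0 0 0 0"
  grip: 0
  grip_force: 30

```text
clock: 20.98
position: [0.4896, -0.2594, 0.0378]
tool_rot: [3.14, 0.001, 2.085]
force: [1.7, 2.7, 6.8]
grip_width: 0.013
```

```bash
python3 g.py 0.4885 -0.2595 0.037 0.83
```

```text
t 20.98 pos [ 0.4896 -0.2594  0.0378] rot [3.140e+00 1.000e-03 2.085e+00] q7 [ 0.24  0.71  0.2   1.93 -0.26  0.53  1.13] F [1.7 2.7 6.8] w 0.013
MOVE [ 0.5 -1.   0.8] 1.255
```

Request:
move_arm:
  moves: "0 0 0 0.06;0 0 0 0.18;0 0 0 0.3;0 0 0 0.42;0 0 0 0.54;0 0 0 0.66;0 0 0 0.78;0 0 0 0.9;0 0 0 1.02;0 0 0 1.14"

```text
clock: 21.82
position: [0.4895, -0.2593, 0.0378]
tool_rot: [3.141, -0.001, 0.94]
force: [0.9, 3.4, 6.3]
grip_width: 0.0132
```

Request:
move_arm:
  moves: "0 0 0 0.06;0 0 0 0.1;0 0 0 0.117;0 0 0 0.117;0 0 0 0.117;0 0 0 0.117;0 0 0 0.117;0 0 0 0.117;0 0 0 0.117;0 0 0 0.117"

```text
clock: 22.65
position: [0.4895, -0.2593, 0.0378]
tool_rot: [3.141, -0.001, 0.828]
force: [1.6, 3.6, 8.1]
grip_width: 0.0134
```

```bash
python3 g.py 0.4885 -0.2595 0.037 0.83
```

```text
t 22.65 pos [ 0.4895 -0.2593  0.0378] rot [ 3.141e+00 -1.000e-03  8.280e-01] q7 [ 0.02  0.77  0.52  1.94 -0.66  0.6   0.24] F [1.6 3.6 8.1] w 0.0134
MOVE [-0.8 -0.6  0.8] -0.002
```

Next I'll release the dial, lift straight up, and move clear so the cameras can check.

Request:
move_arm:
  moves: "0 0 0 0;0 0 0 0;0 0 0 0;0 0 0 0;0 0 -15 0;0 0 -40 0;0 0 -75 0;0 0 -110 0;0 0 -145 0;0 0 -170 0"
  grip: 0.42

```text
clock: 23.48
position: [0.4888, -0.2602, 0.21]
tool_rot: [3.14, -0.0, 0.827]
force: [0.9, 0.3, 0.9]
grip_width: 0.0359
```

```bash
python3 - <<'E'
from h import *
for c in("side","wrist"):
    p=bot.grab_frame(c); X=cloud(p); f=p["frame"].astype(int)
    D=box(X,[.44,-.30,.046],[.54,-.21,.07]); print(c,"dialbar",rect(D) if len(D)>9 else 0)
    m=(np.abs(X-[.489,-.26,.056])<[.03,.03,.008]).all(-1)&(f.min(-1)>110)
    print("pointer",m.sum(),X[m].mean(0) if m.any() else 0)
    for n in("can_a","tumbler","bowl","handle"): print(n,[(round(r["conf"],2),np.round(at_z(p,r["at"],.056 if n=="handle" else 0)[:2],3)) for r in bot.pinpoint(p,n)[:2]])
    if c=="side": cv2.imwrite("pics/s9.png",cv2.resize(cv2.cvtColor(p["frame"][160:400,160:440],4),None,fx=2.2,fy=2.2))
E
```

```text
side dialbar (array([ 489.4, -259.6]), array([46.2, 14. ]), np.float64(-0.718), 215)
pointer 19 [ 0.48607362 -0.26342521  0.05698941]
can_a [(0.91, array([ 0.47 , -0.354])), (0.85, array([0.519, 0.314]))]
tumbler [(0.95, array([ 0.629, -0.332]))]
bowl [(0.88, array([ 0.621, -0.202]))]
handle [(0.82, array([ 0.452, -0.196]))]
wrist dialbar (array([ 488.6, -259.6]), array([43.9, 14. ]), np.float64(-0.726), 715)
pointer 69 [ 0.48027005 -0.26996642  0.05979492]
can_a [(0.8, array([ 0.471, -0.358]))]
tumbler [(0.64, array([ 0.631, -0.332]))]
bowl [(0.57, array([ 0.618, -0.204]))]
handle [(0.59, array([ 0.457, -0.191]))]
```

View pics/s9.png

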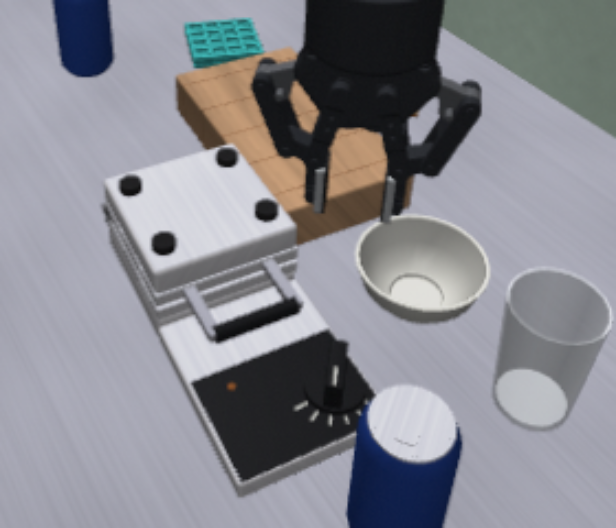

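The side view shows the lid shut flat, the handle down at about (258,320), and the dial pointer turned about 1.24 rad clockwise, which is position 3. The cans, tumbler and bowl haven't moved, and the robot is clear at z = 0.21.

```bash
python3 -c "
from h import *
print(bot.observe()['clock'],bot.job_done())"
```

```text
the job is handed in; nothing more can be done
23.9833 None
```

The waffle is pale side down in the base pan, the lid is closed, and the dial is at 3. I handed the job in at about 24 s of the 72 s allowed; no verdict was reported.

- **Waffle into the lid pan:** I slid it along the block with part-open fingers and pushed it into the lid pan. It lay flat on the floor, about 7 mm from the pan's centre.
- **Flip and close:** I swung the lid over by its handle at up to about 1 rad/s. With the lid partly over, I measured the waffle flat in the base pan, brown side up and about 6 mm off centre. The last 30 degrees of closing went at about 0.6 rad/s, pressing the lid shut with about 25 N at the end.
- **Dial:** I gripped the bar and turned it three clicks clockwise.

**Last checks:**
- **Lid:** its top measured level within about 1 mm after I released the handle.
- **Dial:** it measured about 1.24 rad, against 1.257 rad for position 3.
- **Cans, tumbler and bowl:** no position differed by more than about 10 mm from the start, which is the scatter of the camera estimates.
- **Arm:** it was about 0.2 m above the counter and touching nothing.

**Gaps and disagreements:**
- The waffle can't be seen under the closed lid, so its final position relies on the check before closing.
- The arm blocked the top camera during the lid-pan check, so that came from the side and wrist views.
- Camera estimates of the pan and handle positions differed by a few mm.
- During the lift the handle pulled on the hand with up to about 20 N, because my arc was slightly too small. I corrected this on the way.

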